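# Aim the flat-panel antenna at the test beacon and lock its stand

## Task

Using the orange pan bar at its back, swivel and tilt the flat-panel antenna so that it points straight at the orange ball of the test beacon, its centre line running through the middle of the ball. Then lock the stand by turning the red ball knob clockwise until it is fully home at its stop, without spoiling the aim. Leave the beacon and the things lying around on the bench where they are.

Things in the scene. Friction and masses are not known exactly. Their poses are not given: they have to be found in the camera images.
- antenna_pivot (a point): Flat-panel antenna: white panel 16 x 156 wide x 130 mm high, brass patches on its front, in an aluminium fork 216 wide, 176 mm high. Point: crossing of the vertical swivel axis and level tilt axis, 160 mm above the bench, 12 mm behind the panel's middle. Axes turn with the panel: x = centre line, out of the brass front; y to its left; z up the panel. Aimed: beacon ball on the +x axis.
- bar_grip (a point): Pan bar fixed to the panel, out of its back along the centre line (-x of antenna_pivot): its end moved sideways swivels, up or down tilts the antenna. Orange round grip, diameter 18 mm, from 85 to 165 mm behind the pivot. Point: on the bar's axis, 130 mm behind the pivot. Axes as antenna_pivot.
- swivel (a joint): Swivel of the antenna relative to the stand, rad, -1.2 to 1.2, counter-clockwise from above is positive. Friction holds it where it is left (0.5 N m, so about 4 N at bar_grip).
- tilt (a joint): Tilt of the antenna, rad, -0.5 to 0.8: 0 is panel upright and bar level, positive looks up (panel leans back, bar end goes down). Friction holds it where it is left (0.5 N m).
- brake_ball (a point): Brake knob: smooth red ball, diameter 48 mm, on an 18 mm stem over a round grey housing (68 across, 52 mm high) of the fixed stand; it does not move with the antenna. Point: the ball's centre, 100 mm above the bench, on the vertical turning axis. Slips unless gripped across its widest part, at this height. A white pointer under the ball meets a red mark on the housing when fully home.
- brake (a joint): Turn of the brake knob, rad: 0 is loosest, grows clockwise seen from above, 1.3 is fully home at the stop. It takes 0.12 N m and stays where it is left; it starts loose, between 0 and 0.35.
- beacon_ball (a point): Test beacon: orange ball 52 mm in diameter on a thin telescopic mast with a dark round foot 90 mm across, standing beyond the antenna; height set by the mast, 120 to 215 mm above the bench. This point is the ball's centre.
- stand: Black stand fixed to the bench: round foot 150 across, 22 mm high, with an arm on its -y side carrying the brake knob's housing at x 50, y -180 mm. Origin on the bench, on the swivel axis; swivel 0 makes the antenna look along the stand's +x.
- parts_bin: Bystander: open blue bin 150 x 100 x 60 mm high, origin under its centre.
- driver: Bystander: yellow-handled screwdriver 190 mm long lying on the bench, along its x; origin under its middle.
- can: Bystander: blue can 66 mm in diameter, 110 mm high, origin under its centre.
- battery: Bystander: green battery pack 140 x 45 x 40 mm high, origin under its centre.
Things that resemble listed ones, but are neither listed nor needed, are in the scene too. What is shaped like the part that bears beacon_ball but yellow is not meant.

How it is judged:
On the way, in this order (a step that is already met when the one before it is completed fails the run):
1. the antenna's centre line runs through the beacon ball (within 25 mm of its centre) while the brake knob is still loose (under 0.6 rad) (x of beacon_ball in the frame of antenna_pivot above 0.1 m and y of beacon_ball in the frame of antenna_pivot between -0.025 and 0.025 m and z of beacon_ball in the frame of antenna_pivot between -0.025 and 0.025 m and value of joint brake below 0.6 rad), for 0.3 s.
2. the brake knob is fully home (within 0.12 rad of its stop) and the antenna is still aimed (x of beacon_ball in the frame of antenna_pivot above 0.1 m and y of beacon_ball in the frame of antenna_pivot between -0.025 and 0.025 m and z of beacon_ball in the frame of antenna_pivot between -0.025 and 0.025 m and value of joint brake above 1.18 rad), for 0.2 s.
At the end, for the whole second after the job is handed in: The antenna's centre line (+x axis of antenna_pivot) passes within 25 mm sideways and 25 mm up or down of the beacon ball's centre, ball in front; the brake knob is at 1.18 rad or more; swivel, tilt and knob are at rest (under 0.05 rad/s) (all of step 2 and velocity of joint swivel between -0.05 and 0.05 rad/s and velocity of joint tilt between -0.05 and 0.05 rad/s and velocity of joint brake between -0.05 and 0.05 rad/s); the robot touches nothing.
It fails at once if the beacon ball is moved by more than 10 mm (distance of beacon_ball from where it was at the start of the episode above 0.01 m).
It fails at once if the blue parts bin is moved by more than 20 mm (distance of parts_bin from where it was at the start of the episode above 0.02 m).
It fails at once if the screwdriver is moved by more than 20 mm (distance of driver from where it was at the start of the episode above 0.02 m).
It fails at once if the blue can is moved by more than 20 mm (distance of can from where it was at the start of the episode above 0.02 m).
It fails at once if the battery pack is moved by more than 20 mm (distance of battery from where it was at the start of the episode above 0.02 m).
It also fails if it takes over 53 s, if anything falls off the work surface, if the arm or the gripper's body presses on something with over 40 N, if the wrist force passes 120 N, or if a joint passes its speed limit or range.

## Robot

A 7-joint arm with a two-finger parallel gripper is mounted at the origin on the work surface. World frame = base frame: x ahead of the robot, y to its left, z up, the work surface at z = 0. Lengths are in m, angles in rad, forces in N, time in s.
With the tool pointing down it reaches from about 0.425 to 0.925 m from the base axis. Payload 6.8 kg.
Tool frame: the origin (TCP) lies on the front face of the gripper's body, between the roots of the fingers; the fingertips stand 73 mm ahead of it and the grasp point (between the pads) lies 54 mm ahead of it (env.nose_length is the distance from the TCP to the fingertips, in m); z points along the fingers, y is the direction in which the jaws open and shut (so a half turn about z gives the same grasp; the last joint's range is limited). The gripper opens to 85 mm and grips with 20 to 120 N. Pads are 22 mm wide; open, the fingers measure 114 mm over their backs; the gripper's body (76 mm by 85 mm) begins 54 mm behind the grasp point. The pads swing forward as they close: fully open they stand 13 mm farther back than shut.
Start: joints at [1.195, 0.477, 0.022, 1.555, -0.011, 1.109, -0.083], TCP at [0.179, -0.651, 0.304] pointing down, gripper open.
Joint ranges: [-2.96, 2.96], [-0.34, 2.1], [-1.41, 1.46], [0.24, 2.44], [-1.37, 4.51], [0.17, 1.92], [-2.96, 2.96]. Speed limits (rad/s): [2.39, 2.39, 3.14, 3.14, 3.14, 3.14, 3.14].

## Interface

Orientations are given as a unit quaternion [w, x, y, z].
In Python, from cell import env, kin, camera, calibration, job gives the robot as it stands. The module is installed in compiled form; this text tells all that it offers. Calls block until the motion is done:
- env.reach(position, orientation): joint-space move of the TCP to a pose.
- env.movel(position, velocity=0.15, rot=None, stop_force=None): straight line of the TCP; rot=None keeps the orientation; velocity is the mean speed in m/s. With stop_force (N) it stops when the force on the tool has changed by that much, and returns True; else False.
- env.goto_joints(angles): joint-space move.
- env.grip(opening, f_grip=None): finger opening in m; f_grip is the grip in N (None keeps the last); returns when the fingers have stopped.
- env.dwell(seconds).
- kin.inverse_kinematics(position, orientation): joint angles nearest the present ones, or None.
- env.get_state(): the state.
- camera(name): name is "scene" or "top" or "wrist"; returns (picture, depth): 480x640x3 uint8, blue, green, red; 480x640 float32, m along the optical axis (not along the pixel's ray), 0 where there is no reading.
- calibration(name): a dict with "fx", "fy", "cx", "cy" (pixels), "k1" (the pictures are not rectified: a ray, as slopes to the right and down, at radius r is drawn at 1 + k1 r^2 times it, then the intrinsics apply), "rvec" (rotation vector, rad) and "tvec" (3), from world to camera coordinates, as OpenCV has them. Camera axes: x right, y down, z forward; pixel columns grow to the right and rows downward; lengths in m; the calibration is good to about 2 mm. A picture is of the moment at which its call begins: read the wrist's pose just before it. calibration takes no time and is no camera call; for the wrist camera it gives the pose at the moment of the call.
A pose or a line that the arm cannot do raises env.PlanningError and nothing moves.
- job.job_done(): hands the job in, once; it reports no verdict.
The state is a dict: "time": time; "qpos": joint angles; "joint_velocities": joint speeds; "joint_torque": joint torques, N m; "tcp_pos": TCP position; "orientation": TCP orientation; "force": force on the tool from outside, world axes, zero at the start; "torque": the same for the moment, N m; "opening": finger opening in m.
Only numpy, scipy, OpenCV 4.12 (cv2) and the standard library are available. Lean on these libraries where they do the work, as an engineer would, in place of code of your own. Each camera call takes 0.05 s, during which the arm holds its last target. There are 200 camera calls.

## Working session

There is one attempt and no reset: what is moved stays moved. The work goes in short steps, each a Python script; the robot and the scene stay as the last script left them, time stands still between calls to the robot, and variables do not carry over. Pictures are saved under pics/ and viewed, about 8 in all and at most 12, crops included, and the job is handed in when it is done.

```bash
mkdir -p pics; ls
cat > h.py <<'E'
import numpy as np, cv2
from cell import env, kin, camera, calibration, job
from scipy.spatial.transform import Rotation as R
def snap(n,f):
    c=calibration(n); p,d=camera(n); cv2.imwrite('pics/%s.png'%f,p); np.savez('pics/%s.npz'%f,d=d,p=p,**{k:np.array(v) for k,v in c.items()})
    return p,d,c
def world(c,d,uv):
    uv=np.atleast_2d(uv).astype(float)
    z=np.array([d[int(round(v)),int(round(u))] for u,v in uv])
    K=np.array([[c['fx'],0,c['cx']],[0,c['fy'],c['cy']],[0,0,1]],float)
    n=cv2.undistortPoints(uv[:,None],K,np.array([float(c['k1']),0,0,0]))[:,0]
    P=np.c_[n*z[:,None],z]
    Rm=cv2.Rodrigues(np.array(c['rvec'],float))[0]
    return (P-np.array(c['tvec']).ravel())@Rm
def cloud(c,d):
    v,u=np.nonzero(d>0); return np.c_[u,v],world(c,d,np.c_[u,v])
E
python3 - <<'E'
from h import *
s=env.get_state(); print(s['time'],s['tcp_pos'],s['orientation'])
for n in('scene','top'): 
    c=snap(n,n+'0')[2]; print(c)
E
```

```text
pics
0.0 [ 0.17848762 -0.65048524  0.3029064 ] [-9.07591516e-04  9.91043466e-01  1.33536453e-01 -2.02081419e-04]
{'fx': 508.4788553527997, 'fy': 508.4788553527997, 'cx': 325.0215495026161, 'cy': 228.40834918167735, 'k1': 0.007262319734642146, 'rvec': array([ 0.83679378,  2.76197311, -0.80813765]), 'tvec': array([ 0.47509829, -0.24550118,  1.63630451])}
{'fx': 567.3476459367622, 'fy': 567.3476459367622, 'cx': 326.3786861213572, 'cy': 245.16005340825745, 'k1': -0.13304350135180426, 'rvec': array([ 2.07235617, -2.13798755,  0.23671914]), 'tvec': array([0.01888882, 0.59648296, 1.27122704])}
```

View pics/scene0.png

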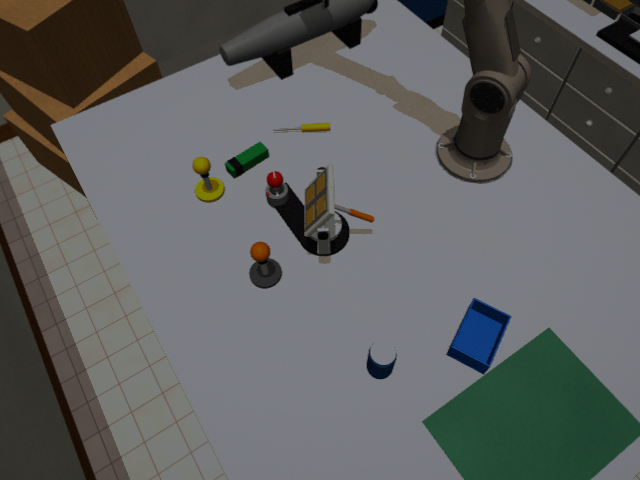

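View pics/top0.png

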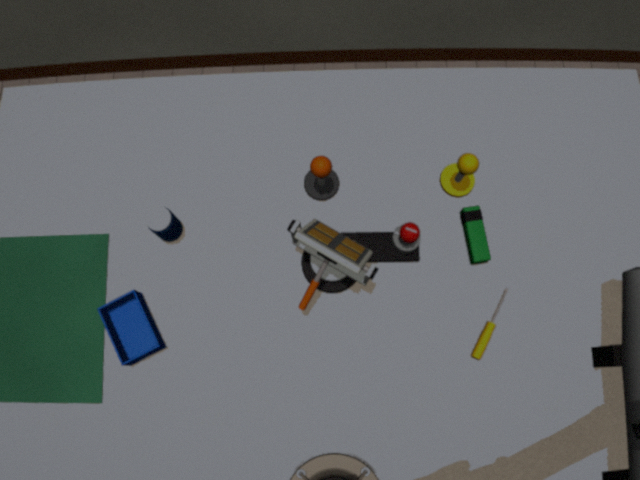

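Scene picture: the orange beacon ball is at (260,252) and the bar grip at about (355,213). The red knob is at (275,180), and the yellow lookalike at (202,165) is not the one meant. In the top view the orange ball is at (321,166), the grip at (310,293) and the knob at (410,232). The orange ball on the dark foot fits the beacon description.

```bash
cat > m.py <<'E'
from h import *
from scipy.optimize import least_squares
from scipy.ndimage import label
def load(f):
    z=np.load('pics/%s.npz'%f); return z['p'],z['d'],z
def mask(p,kind):
    h=cv2.cvtColor(p,cv2.COLOR_BGR2HSV).astype(int); H,S,V=h[...,0],h[...,1],h[...,2]
    k=(S>150)&(V>70)
    return k&((H>=5)&(H<=16) if kind=='o' else (H>=172)|(H<=4) )
def sph(P,r,c):
    cam=-cv2.Rodrigues(np.array(c['rvec'],float))[0].T@np.array(c['tvec']).ravel()
    m=np.median(P,0); x0=m+(m-cam)/np.linalg.norm(m-cam)*r*.7
    s=least_squares(lambda x:np.linalg.norm(P-x,axis=1)-r,x0,loss='soft_l1',f_scale=.002)
    return s.x,np.median(abs(s.fun))
def blobs(f,kind,minn=40):
    p,d,c=load(f); L,n=label(mask(p,kind)); out=[]
    for i in range(1,n+1):
        v,u=np.nonzero((L==i)&(d>0))
        if len(u)<minn: continue
        out.append((u.mean(),v.mean(),len(u),world(c,d,np.c_[u,v]),c))
    return out
E
python3 - <<'E'
from m import *
np.set_printoptions(precision=4,suppress=True)
for f in('scene0','top0'):
  for k in 'or':
    for u,v,n,P,c in blobs(f,k):
        m=np.median(P,0); 
        if not(0.2<m[0]<1.3 and m[2]>0.03): continue
        print(f,k,round(u),round(v),n,'med',m,'sph26',*sph(P,.026,c),'sph24',*sph(P,.024,c))
        w=np.linalg.svd(P-P.mean(0),full_matrices=False)[2][0]; t=(P-P.mean(0))@w
        print('   axis',w,'ext',np.ptp(t),'mean',P.mean(0))
E
```

```text
scene0 o 29 11 1336 med [ 0.983  -1.1272  0.2492] sph26 [ 0.9766 -1.1288  0.2492] 0.03638070068220289 sph24 [ 0.9765 -1.1287  0.2491] 0.038313006501990016
   axis [-0.8077  0.5897  0.0019] ext 0.24052602222385783 mean [ 0.9755 -1.13    0.2492]
scene0 o 362 215 131 med [0.4812 0.0499 0.0981] sph26 [0.4799 0.0349 0.0861] 0.005336019895301889 sph24 [0.4802 0.0367 0.0875] 0.005592080455980135
   axis [-0.7015  0.4633 -0.5416] ext 0.07838722663641406 mean [0.4799 0.0498 0.0984]
scene0 o 260 251 252 med [0.7762 0.0175 0.1434] sph26 [0.7723 0.0086 0.1253] 0.0011633297607630128 sph24 [0.7728 0.0094 0.1278] 0.0010931778064586194
   axis [ 0.9589 -0.2578 -0.1188] ext 0.04656968801255269 mean [0.7759 0.0161 0.1425]
scene0 r 274 178 152 med [ 0.6203 -0.1821  0.1152] sph26 [ 0.613  -0.1915  0.0972] 0.0018501265165112874 sph24 [ 0.6138 -0.1908  0.0997] 0.0017960188076872052
   axis [0.0532 0.8375 0.5438] ext 0.17479691824465093 mean [ 0.6188 -0.184   0.1143]
top0 o 321 166 302 med [0.7646 0.0078 0.1447] sph26 [0.7719 0.008  0.1255] 0.0014497744423942454 sph24 [0.7712 0.0081 0.1281] 0.0013535458379928585
   axis [ 0.0625 -0.9969  0.0482] ext 0.045291370705174444 mean [0.7661 0.0084 0.1442]
top0 o 308 294 206 med [0.4776 0.0436 0.1015] sph26 [0.4863 0.0393 0.0849] 0.005177956002344225 sph24 [0.4853 0.04   0.0867] 0.00572195537317265
   axis [-0.7155  0.4527 -0.5321] ext 0.07825134152484284 mean [0.4772 0.0444 0.101 ]
top0 r 409 232 225 med [ 0.608  -0.1884  0.1174] sph26 [ 0.6134 -0.1927  0.0972] 0.0014574138117267252 sph24 [ 0.6132 -0.1923  0.0998] 0.0013666629758728802
   axis [-0.4143 -0.9045  0.1007] ext 0.042022466576195266 mean [ 0.61   -0.189   0.1167]
```

```bash
cat >> m.py <<'E'
def cyl(Ps):
    P=np.vstack(Ps); P=P[P[:,2]>0.03]
    def f(x):
        d=np.array([np.cos(x[2])*np.cos(x[1+2]),np.cos(x[2])*np.sin(x[3]),np.sin(x[2])])
        q=P-[x[0],x[1],.16]; return np.linalg.norm(np.cross(q,d),axis=1)-.009
    w=np.linalg.svd(P-P.mean(0),full_matrices=False)[2][0]; w*=np.sign(w[0])
    p=P.mean(0)+w*.125-[0,0,.005]
    # pivot lies on the axis at z=.16 and 0.125 ahead of grip middle (soft)
    def g(x):
        d=np.array([np.cos(x[2])*np.cos(x[3]),np.cos(x[2])*np.sin(x[3]),np.sin(x[2])])
        t=(P-[x[0],x[1],.16])@d
        return np.r_[f(x),3*((t.max()+t.min())/2+.125)]
    s=least_squares(g,[p[0],p[1],np.arcsin(w[2]),np.arctan2(w[1],w[0])],loss='soft_l1',f_scale=.002)
    return s.x,np.median(abs(f(s.x)))
def gripblob(f):
    return [P for u,v,n,P,c in blobs(f,'o') if np.ptp(P,axis=0).max()<.12 and .38<np.median(P[:,0])<.55 and np.median(P[:,2])>.04]
E
cat > g.py <<'E'
from h import *
def frame(piv,sw,ti):   # antenna axes
    return R.from_euler('ZY',[sw,-ti])
def tool(sw,lean,flip=0): # tool z down, tool y along antenna y, leaned with tilt 'lean'
    Z=R.from_euler('ZY',[sw,-lean]).as_matrix()
    s=-1 if flip else 1
    m=np.c_[s*Z[:,0],-s*Z[:,1],-Z[:,2]]
    return R.from_matrix(m)
def q(r):
    x=r.as_quat(); return x[[3,0,1,2]]
def gp(piv,sw,ti,dist=.13): return np.array(piv)-dist*frame(piv,sw,ti).as_matrix()[:,0]
E
python3 - <<'E'
from m import *; from g import *
np.set_printoptions(precision=4,suppress=True)
Ps=gripblob('scene0')+gripblob('top0')
for S in (Ps,Ps[:1],Ps[1:]): print(cyl(S))
x,_=cyl(Ps); kn=np.array([.6135,-.1915]); print('knob dist',np.linalg.norm(kn-x[:2]))
piv=np.array([x[0],x[1],.16]); b=np.array([.772,.0083,.1254]); v=b-piv
sw1=np.arctan2(v[1],v[0]); ti1=np.arctan2(v[2],np.hypot(*v[:2])); sw0,ti0=x[3],x[2]
print(sw0,ti0,sw1,ti1, gp(piv,sw0,ti0),gp(piv,sw1,ti1))
for name,l0,l1 in(('rigid',ti0,ti1),('down',0,0),('half',ti0-.35,ti1-.35),('h2',ti0-.2,ti1-.2)):
  for fl in(0,1):
    r=[]
    for s in np.linspace(-.2,1,13):
        t=max(s,0);sw=sw0+t*(sw1-sw0);ti=ti0+t*(ti1-ti0);T=tool(sw,l0+t*(l1-l0),fl)
        p=gp(piv,sw,ti)-T.as_matrix()[:,2]*(.054+(.1 if s<0 else 0))
        k=kin.inverse_kinematics(p,q(T)); r.append('x' if k is None else 'o')
    print(name,fl,''.join(r), k)
E
```

```text
(array([ 0.5683, -0.0122,  0.5622, -0.564 ]), np.float64(0.0014342370022000996))
(array([ 0.5669, -0.0139,  0.5681, -0.592 ]), np.float64(0.0013929284829480209))
(array([ 0.5702, -0.0094,  0.5602, -0.5259]), np.float64(0.0013703053064436036))
knob dist 0.1849227589256672
-0.5640341600786927 0.5622194650214135 0.10026474615186982 -0.16738899739917273 [0.4753 0.0466 0.0907] [ 0.4407 -0.025   0.1817]
rigid 0 ooooooooooooo [ 0.309   0.3053 -0.464   2.0305  0.1502  1.0101 -1.7092]
rigid 1 ooooooooooooo [ 0.6784  0.4153 -0.9287  2.0092  0.3501  1.0755  1.2373]
down 0 ooooooooooooo [ 0.3914  0.2247 -0.5313  2.1309  0.1547  0.8221 -1.7052]
down 1 ooooooooooooo [ 0.7662  0.323  -0.9767  2.1111  0.3495  0.876   1.2563]
half 0 ooooooooooooo [ 0.1711  0.4885 -0.339   1.8351  0.1236  1.3647 -1.7006]
half 1 ooooooooooooo [ 0.5232  0.6079 -0.8324  1.8111  0.326   1.4444  1.2111]
h2 0 ooooooooooooo [ 0.2259  0.4085 -0.3914  1.916   0.1376  1.2184 -1.707 ]
h2 1 ooooooooooooo [ 0.5801  0.5233 -0.8658  1.8934  0.3365  1.2919  1.2245]
```

```bash
cat > par.py <<'E'
import numpy as np
piv=np.array([.5683,-.0122,.16]); sw0,ti0=-.564,.562; ball=np.array([.772,.0083,.1254])
E
python3 - <<'E'
from m import *; from g import *; from par import *
np.set_printoptions(precision=4,suppress=True)
T=tool(sw0,ti0,0); z=T.as_matrix()[:,2]; p=gp(piv,sw0,ti0)
env.grip(.06,20)
env.reach(p-z*.18,q(T)); print(env.get_state()['time'])
print(env.movel(p-z*.054,.12,stop_force=15)); s=env.get_state(); print(s['time'],s['tcp_pos'],p-z*.054,s['force'])
snap('scene','scene1'); snap('top','top1')
a=cv2.imread('pics/scene1.png')[130:290,260:440]; b=cv2.imread('pics/top1.png')[200:360,240:420]
cv2.imwrite('pics/c1.png',cv2.resize(np.hstack([a,b]),None,fx=2.2,fy=2.2,interpolation=2))
E
```

```text
3.2
False
4.4 [0.451  0.0622 0.1368] [0.451  0.062  0.1364] [ 0.2706 -0.0143 -0.225 ]
```

View pics/c1.png

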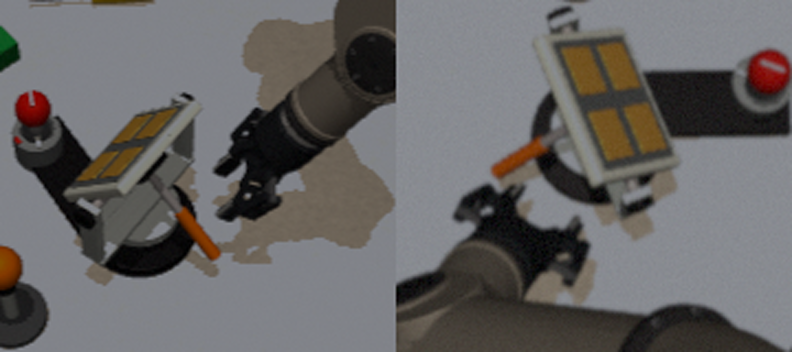

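The crop shows that the joint-space swing swept the bar aside: it is now at top pixel ~(296,270), outside the fingers. The antenna swivelled further. I'll back off and measure again.

Run:
```python
from m import *; from g import *; from par import *
np.set_printoptions(precision=4,suppress=True)
T=tool(sw0,ti0,0); z=T.as_matrix()[:,2]; 
s=env.get_state()['tcp_pos']
env.movel(s-z*.12,.2)
env.movel(s-z*.12+[-.02,-.06,.12],.2)
snap('scene','scene2'); snap('top','top2')
for f in('scene2','top2'):
  print(f,[(round(u),round(v),n,np.median(P,0)) for u,v,n,P,c in blobs(f,'o')])
Ps=gripblob('scene2')+gripblob('top2'); print(len(Ps))
for S in [Ps]+[[P] for P in Ps]: print(cyl(S))
for f in('scene2','top2'):
  for k,r in(('o',.026),('r',.024)):
    for u,v,n,P,c in blobs(f,k):
      m=np.median(P,0)
      if m[0]>.55 and m[0]<.9: print(f,k,sph(P,r,c))
a=cv2.imread('pics/scene2.png')[60:380,180:520]; b=cv2.imread('pics/top2.png')[100:420,190:500]
cv2.imwrite('pics/c2.png',cv2.resize(np.hstack([a,b]),None,fx=1.2,fy=1.2,interpolation=2))
print(env.get_state()['time'])
```

```text
Traceback (most recent call last):
cell.PlanningError: the arm cannot follow that straight line within its joint ranges
```

```bash
cat > look.py <<'E'
from m import *; from g import *; from par import *
np.set_printoptions(precision=4,suppress=True)
def look(i,crop=True):
    a,b='scene%d'%i,'top%d'%i
    snap('scene',a); snap('top',b)
    for f in(a,b):
      print(f,[(round(u),round(v),n,np.median(P,0)) for u,v,n,P,c in blobs(f,'o')][1:])
      for k,r in(('o',.026),('r',.024)):
        for u,v,n,P,c in blobs(f,k):
          m=np.median(P,0)
          if m[0]>.55 and m[0]<.9 and abs(m[1])<.3: print(f,k,sph(P,r,c))
    Ps=gripblob(a)+gripblob(b)
    for S in ([Ps]+[[P] for P in Ps]) if Ps else []: print(cyl(S))
    x=cv2.imread('pics/%s.png'%a)[60:380,180:520]; y=cv2.imread('pics/%s.png'%b)[100:420,190:500]
    cv2.imwrite('pics/c%d.png'%i,cv2.resize(np.hstack([x,y]),None,fx=1.2,fy=1.2,interpolation=2))
    print('t',env.get_state()['time'],env.get_state()['tcp_pos'])
E
python3 - <<'E'
from look import *
s=env.get_state()['tcp_pos']
env.reach(s+[-.0,-.02,.1],q(tool(sw0,.2)))
look(2)
E
```

```text
scene2 [(77, 89, 1912, array([ 1.0286, -1.1064, -0.0848])), (32, 132, 543, array([ 1.2232, -1.421 , -0.4183])), (350, 236, 153, array([0.5379, 0.0768, 0.0798])), (260, 251, 256, array([0.7759, 0.0181, 0.1433]))]
scene2 o (array([0.7721, 0.0091, 0.125 ]), np.float64(0.0014529001802993727))
scene2 r (array([ 0.614 , -0.1916,  0.0988]), np.float64(0.001444809169114731))
top2 [(296, 272, 151, array([0.5331, 0.0725, 0.0834]))]
top2 o (array([0.7717, 0.0082, 0.1254]), np.float64(0.0013205312386570765))
top2 r (array([ 0.6131, -0.1929,  0.1001]), np.float64(0.001143524717726125))
(array([ 0.568 , -0.012 ,  0.7598, -1.2014]), np.float64(0.0012596321200058092))
(array([ 0.568 , -0.011 ,  0.7629, -1.2001]), np.float64(0.0014340472411485932))
(array([ 0.5694, -0.0126,  0.7562, -1.179 ]), np.float64(0.0012002880554064866))
t 9.575 [0.3971 0.0758 0.3384]
```

View pics/c2.png

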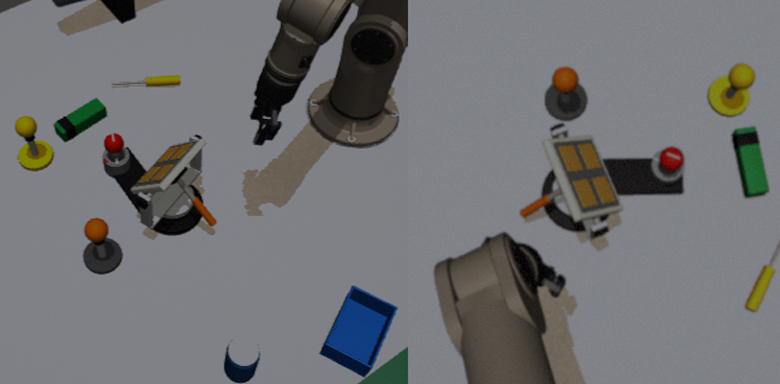

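The fit agrees with before: pivot (0.568,-0.012), swivel -1.20, tilt 0.76. The ball and the knob have not moved. I'll plan a new grasp with straight-line approaches.

```bash
sed -i 's/^piv.*/piv=np.array([.568,-.012,.16]); sw0,ti0=-1.20,.76; ball=np.array([.772,.0084,.1253])/' par.py
cat >> par.py <<'E'
v=ball-piv; sw1=np.arctan2(v[1],v[0]); ti1=np.arctan2(v[2],np.hypot(*v[:2]))
E
python3 - <<'E'
from look import *
print(sw1,ti1,env.get_state()['qpos'])
for l0,l1 in((.45,-.1),(.45,-.3),(.3,0),(.76,-.167)):
  for fl in(0,1):
    r=[];Q=[]
    for s in (-2,-1,*np.linspace(0,1,11)):
        t=max(s,0);sw=sw0+t*(sw1-sw0);ti=ti0+t*(ti1-ti0);T=tool(sw,l0+t*(l1-l0),fl)
        p=gp(piv,sw,ti)-T.as_matrix()[:,2]*(.054+(.06*-s if s<0 else 0))
        k=kin.inverse_kinematics(p,q(T)); r.append('x' if k is None else 'o'); Q.append(k)
    print(l0,l1,fl,''.join(r)); [print('  ',k) for k in (Q[0],Q[2],Q[-1])]
E
```

```text
0.099668652491162 -0.16766490021267616 [ 1.047  -0.0675 -1.3779  2.1228  0.1138  0.9098 -2.5337]
0.45 -0.1 0 ooooooooooooo
   [-1.4781  0.7706  1.2763  2.0484 -0.3851  0.8278 -2.8246]
   [-1.196   0.7878  0.9413  2.1041 -0.3112  0.5496 -2.9203]
   [ 0.9609  0.5986 -1.348   2.0395  0.6159  1.1478 -2.1576]
0.45 -0.1 1 ooooooooooooo
   [ 0.3642  0.8456 -1.4058  1.9395  1.1406  1.5983 -1.0558]
   [ 0.3997  1.003  -1.2956  2.0038  1.3398  1.5199 -1.1036]
   [ 0.8685  0.4802 -1.175   2.0432  0.4878  1.0628  1.1106]
0.45 -0.3 0 ooooooooooooo
   [-1.4781  0.7706  1.2763  2.0484 -0.3851  0.8278 -2.8246]
   [-1.196   0.7878  0.9413  2.1041 -0.3112  0.5496 -2.9203]
   [ 0.8621  0.7373 -1.3281  1.9195  0.6054  1.3937 -2.1923]
0.45 -0.3 1 ooooooooooooo
   [ 0.3642  0.8456 -1.4058  1.9395  1.1406  1.5983 -1.0558]
   [ 0.3997  1.003  -1.2956  2.0038  1.3398  1.5199 -1.1036]
   [ 0.7948  0.6321 -1.1823  1.9226  0.5088  1.3174  1.0533]
0.3 0 0 ooooooooooooo
   [-1.2961  0.5444  1.0749  2.0355 -0.2398  0.8157 -2.9019]
   [-0.9943  0.6433  0.7464  2.0906 -0.2281  0.5555 -2.9344]
   [ 1.0149  0.5251 -1.3568  2.1016  0.6159  1.0123 -2.1396]
0.3 0 1 ooooooooooooo
   [ 0.3944  0.6138 -1.1826  1.9342  0.8982  1.2607 -0.8048]
   [ 0.5024  1.0067 -1.3443  1.9958  1.2822  1.4171 -1.0086]
   [ 0.9064  0.4038 -1.1699  2.1056  0.4696  0.9265  1.1421]
0.76 -0.167 0 ooooooooooooo
   [ 0.0416  0.8703 -1.1896  1.9311  1.205   1.7753  1.8894]
   [-1.4697  1.2306  1.2465  2.101  -0.6348  0.6393 -2.7581]
   [ 0.9284  0.6502 -1.3463  1.9985  0.6176  1.2367 -2.173 ]
0.76 -0.167 1 ooooooooooooo
   [ 0.0923  0.9671 -1.3074  1.9285  1.2646  1.8901 -1.2824]
   [ 0.185   1.0359 -1.1687  1.9974  1.4243  1.7504 -1.2675]
   [ 0.8433  0.5315 -1.1778  2.0021  0.4971  1.1508  1.0907]
```

Run:
```python
from look import *
env.goto_joints([-.4,.3,0,1.9,0,np.pi-2.2,-.3])
s=env.get_state(); print(s['time'],s['tcp_pos'],R.from_quat(s['orientation'][[1,2,3,0]]).as_matrix())
for l0,l1 in((.45,-.1),(.3,0)):
  for fl in(0,1):
    print(l0,l1,fl)
    for s in (-2,-1,*np.linspace(0,1,6)):
        t=max(s,0);sw=sw0+t*(sw1-sw0);ti=ti0+t*(ti1-ti0);T=tool(sw,l0+t*(l1-l0),fl)
        p=gp(piv,sw,ti)-T.as_matrix()[:,2]*(.054+(.06*-s if s<0 else 0))
        print(kin.inverse_kinematics(p,q(T)))
```

```text
11.5 [0.5236 0.1534 0.2723] [[-0.0987  0.9951  0.0001]
 [ 0.9951  0.0987  0.    ]
 [ 0.      0.0001 -1.    ]]
0.45 -0.1 0
[ 0.2712  0.6691 -1.1844  1.9438  1.0152  1.4043  2.1697]
[-1.404   0.9108  1.2645  2.087  -0.6114  0.7535 -2.6251]
[-1.3365  1.0626  1.2531  2.1103 -0.8708  0.7205 -2.4061]
[-1.031   0.5153  0.6957  2.2085  0.0241  0.4476 -2.9472]
[-0.8497  0.3478  0.5401  2.2675  0.0461  0.4527 -2.6383]
[-0.6473  0.2496  0.4229  2.2672 -0.0534  0.5517 -2.1877]
[-0.4819  0.2182  0.3615  2.2112 -0.1121  0.7194 -1.7756]
[-0.3864  0.2369  0.3469  2.1169 -0.0947  0.9038 -1.4532]
0.45 -0.1 1
[-0.6625  0.3655  0.0653  2.0025  0.5171  0.9507 -0.5716]
[-0.6448  0.4472  0.1047  2.0437  0.5579  0.8193 -0.5974]
[-0.6392  0.5433  0.1611  2.0705  0.5964  0.6846 -0.623 ]
[-0.5634  0.4178  0.1033  2.1801  0.5715  0.5646 -0.3287]
[-0.3881  0.31   -0.0086  2.2394  0.4213  0.5201  0.135 ]
[-0.1718  0.2422 -0.1208  2.238   0.1957  0.5804  0.7034]
[-0.0155  0.2213 -0.167   2.1824  0.0596  0.7323  1.1882]
[ 0.0739  0.2411 -0.1833  2.0879  0.054   0.9173  1.5291]
0.3 0 0
[-1.3843  0.7016  1.2806  2.03
[... 205 characters left out ...]
.7948  0.3498  0.5119  2.2444 -0.0375  0.4911 -2.5361]
[-0.6473  0.2496  0.4229  2.2672 -0.0534  0.5517 -2.1877]
[-0.4972  0.1936  0.3609  2.2432 -0.0815  0.6613 -1.8126]
[-0.3856  0.1818  0.3367  2.1789 -0.084   0.7926 -1.4661]
0.3 0 1
[-0.5305  0.3266  0.0406  1.9914  0.3682  0.8952 -0.3631]
[-0.5215  0.4121  0.0721  2.0334  0.3962  0.7632 -0.3814]
[-0.5226  0.5109  0.117   2.0609  0.4196  0.6304 -0.3969]
[-0.4598  0.411   0.0529  2.1527  0.4072  0.5633 -0.1252]
[-0.3338  0.3167 -0.0364  2.2159  0.328   0.5424  0.2467]
[-0.1718  0.2422 -0.1208  2.238   0.1957  0.5804  0.7034]
[-0.0312  0.1985 -0.1605  2.2148  0.0831  0.676   1.1594]
[ 0.0706  0.1902 -0.1733  2.151   0.0453  0.8037  1.5394]
```

Run:
```python
from look import *
T=tool(sw0,.45,1); z=T.as_matrix()[:,2]; p=gp(piv,sw0,ti0)
env.grip(.07,20)
env.reach(p-z*.174,q(T)); 
print(env.movel(p-z*.054,.12,stop_force=12)); s=env.get_state(); print(s['time'],s['tcp_pos'],p-z*.054,s['force'],s['opening'])
env.grip(0,30); s=env.get_state(); print(s['time'],s['opening'],s['force'])
```

```text
False
13.475 [0.5257 0.0982 0.1196] [0.5253 0.0977 0.1191] [0.7439 0.7766 0.1676] 0.07015191917718709
13.9917 0.016816352560026646 [-1.3216  0.6732  1.9689]
```

Opening is about 17 mm, so the bar is gripped. Now I'll follow the arc to the aim.

Run:
```python
from look import *
for t in np.linspace(0,1,11)[1:]:
    sw=sw0+t*(sw1-sw0);ti=ti0+t*(ti1-ti0);T=tool(sw,.45-.55*t,1)
    p=gp(piv,sw,ti)-T.as_matrix()[:,2]*.054
    env.movel(p,.08,rot=q(T)); s=env.get_state(); print(s['time'],s['force'],round(s['opening'],4))
look(3)
```

```text
14.3833 [-2.4458 -0.4674  1.8546] 0.0169
14.7833 [-2.6714  0.584   1.8838] 0.0167
15.1917 [-3.0561 -2.6402  1.2729] 0.0169
15.6 [-2.5519 -1.2474  1.6791] 0.0169
16.0167 [-1.4931 -2.099   2.5067] 0.0167
16.4333 [-2.9718 -2.2222  2.0286] 0.0168
16.85 [-3.1035 -2.4309  1.5802] 0.0169
17.2667 [-1.9823 -2.5246  1.3885] 0.0172
17.675 [-2.7445 -2.7341  1.4114] 0.0169
18.0833 [-2.1658 -0.9943  1.7972] 0.0168
scene3 [(77, 90, 1872, array([ 1.0289, -1.1052, -0.0849])), (33, 132, 539, array([ 1.2215, -1.4181, -0.4178])), (352, 178, 69, array([ 0.4671, -0.0177,  0.1811])), (260, 251, 260, array([0.7764, 0.0175, 0.1432]))]
scene3 o (array([0.7725, 0.0092, 0.125 ]), np.float64(0.0011385023998202962))
scene3 r (array([ 0.6146, -0.1905,  0.0996]), np.float64(0.0011383250559487482))
top3 []
top3 o (array([0.7723, 0.0082, 0.1253]), np.float64(0.0012010252332205155))
top3 r (array([ 0.6135, -0.1928,  0.1002]), np.float64(0.0010379335030352831))
(array([ 0.5881, -0.0153, -0.2321,  0.0309]), np.float64(0.002127062940374874))
(array([ 0.5881, -0.0153, -0.2321,  0.0309]), np.float64(0.002127062940374874))
t 18.1833 [ 0.4458 -0.0242  0.2353]
```

View pics/c3.png

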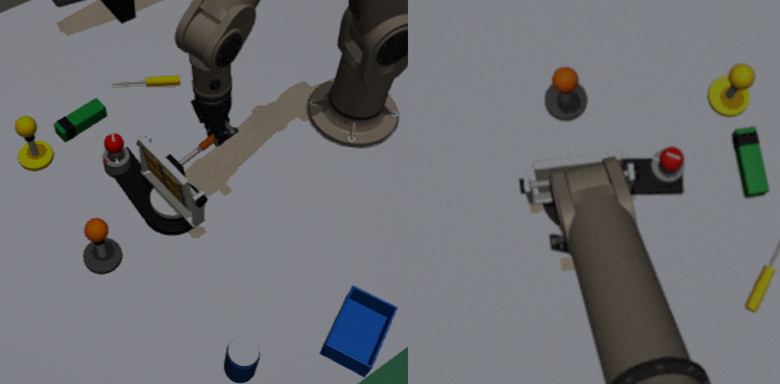

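The panel now faces the beacon at crop (97,230), with nothing disturbed. I'll release, retreat, check the aim and check the knob IK.

Run:
```python
from look import *
env.dwell(.2); env.grip(.06); s=env.get_state(); print(s['force'])
z=tool(sw1,-.1,1).as_matrix()[:,2]
env.movel(s['tcp_pos']-z*.13,.15)
env.goto_joints([.5,.05,0,1.9,0,np.pi-1.95,.6])
look(4)
k=np.array([.6135,-.1915,.0998])
for yaw in np.arange(-180,180,20):
    T=tool(np.radians(yaw),0); r=[kin.inverse_kinematics(k+[0,0,h],q(T)) for h in(.054,.154)]
    print(yaw,*[None if x is None else x.round(2) for x in r])
```

```text
[-0.2007 -0.127  -1.1549]
scene4 [(77, 89, 1961, array([ 1.0262, -1.1064, -0.0849])), (33, 132, 544, array([ 1.2222, -1.4179, -0.4182])), (358, 174, 161, array([ 0.4444, -0.0185,  0.1835])), (260, 251, 252, array([0.7762, 0.0175, 0.1435]))]
scene4 o (array([0.7722, 0.0093, 0.1252]), np.float64(0.0012089919051077574))
scene4 r (array([ 0.6137, -0.1915,  0.0997]), np.float64(0.0015229931489738162))
top4 [(339, 303, 256, array([ 0.4448, -0.0223,  0.1854]))]
top4 o (array([0.7718, 0.0079, 0.1253]), np.float64(0.0012845761975065501))
top4 r (array([ 0.6132, -0.1929,  0.0999]), np.float64(0.001258421153663477))
t 21.025 [ 0.3801 -0.2766  0.3984]
-180 [ 0.35  0.6  -0.2   1.74  0.15  0.82  1.65] [ 0.36  0.48 -0.21  1.67  0.11  1.    1.68]
-160 [ 0.38  0.6  -0.24  1.74  0.19  0.82  1.97] [ 0.39  0.48 -0.25  1.67  0.14  1.    2.01]
-140 [ 0.41  0.61 -0.28  1.74  0.22  0.83  2.3 ] [ 0.42  0.49 -0.29  1.67  0.16  1.01  2.34]
-120 [ 0.45  0.61 -0.34  1.73  0.26  0.84  2.61] [ 0.45  0.5  -0.34  1.67  0.19  1.01  2.67]
-100 [ 0.49  0.62 -0.39  1.73  0.3   0.85  2.93] [ 0.97  0.78 -1.19  1.63  0.75 
[... 502 characters left out ...]
01  0.8  -1.01] [ 0.2   0.47  0.    1.69 -0.    0.98 -1.01]
40 [ 0.22  0.59 -0.02  1.75  0.01  0.8  -0.68] [ 0.23  0.47 -0.03  1.68  0.02  0.99 -0.68]
60 [ 0.25  0.59 -0.06  1.75  0.05  0.8  -0.36] [ 0.26  0.47 -0.07  1.68  0.04  0.99 -0.35]
80 [ 0.28  0.59 -0.11  1.75  0.08  0.81 -0.04] [ 0.3   0.48 -0.12  1.68  0.07  0.99 -0.02]
100 [ 0.29  0.59 -0.11  1.75  0.09  0.81  0.31] [ 0.3   0.48 -0.13  1.68  0.07  0.99  0.32]
120 [ 0.29  0.59 -0.12  1.75  0.09  0.81  0.65] [ 0.31  0.48 -0.14  1.68  0.08  0.99  0.66]
140 [ 0.3   0.59 -0.13  1.75  0.1   0.81  1.  ] [ 0.32  0.48 -0.15  1.68  0.08  0.99  1.01]
160 [ 0.3   0.59 -0.14  1.75  0.11  0.81  1.34] [ 0.32  0.48 -0.16  1.68  0.09  0.99  1.35]
```

View pics/c4.png

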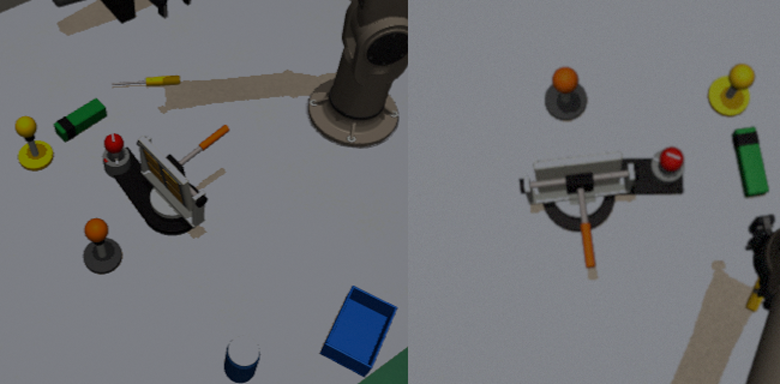

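Run:
```python
from look import *
Ps=[]
for f in('scene4','top4'):
    for u,v,n,P,c in blobs(f,'o'):
        m=np.median(P,0)
        if .38<m[0]<.55 and abs(m[1])<.1:
            P=P[np.linalg.norm(P-m,axis=1)<.055]; Ps.append(P)
for S in [Ps]+[[P] for P in Ps]: print(len(S),cyl(S))
x=cyl(Ps)[0]; pv=np.array([x[0],x[1],.16])
for p0 in(pv,piv): print('ball in antenna frame',frame(0,x[3],x[2]).as_matrix().T@(ball-p0))
print(sw1,ti1)
```

```text
2 (array([ 0.5669, -0.0102, -0.142 ,  0.0969]), np.float64(0.001523720769138601))
1 (array([ 0.5676, -0.0096, -0.1398,  0.0914]), np.float64(0.0015289243918018766))
1 (array([ 0.5665, -0.0103, -0.1431,  0.1051]), np.float64(0.0012840045195492097))
ball in antenna frame [ 0.2088 -0.0013 -0.0052]
ball in antenna frame [ 0.2079  0.0006 -0.0053]
0.099668652491162 -0.16766490021267616
```

The aim is confirmed: the ball sits at y = -1 mm, z = -5 mm in the antenna frame. Next is the knob.

Run:
```python
from look import *
k=np.array([.6137,-.192,.098]); T=tool(np.radians(60),0)
env.grip(.08)
env.reach(k+[0,0,.174],q(T))
print(env.movel(k+[0,0,.054],.1,stop_force=12)); s=env.get_state(); print(s['time'],s['tcp_pos'],s['force'])
env.grip(0,60); s=env.get_state(); print(s['time'],s['opening'],s['force'],s['qpos'])
q0=np.array(s['qpos'])
for a in np.arange(.1,1.41,.1):
    j=q0.copy(); j[6]-=a; env.goto_joints(j); s=env.get_state(); print(round(a,2),round(s['time'],2),s['force'],s['torque'],round(s['joint_torque'][6],3))
```

```text
False
23.7917 [ 0.6142 -0.1921  0.1528] [0.2011 0.3405 0.0484]
24.2083 0.04555905412691057 [ 1.6302 -2.0062  5.3475] [ 0.26    0.5919 -0.0735  1.7474  0.0576  0.8008 -0.3649]
0.1 24.46 [1.3708 0.1692 1.2148] [-0.2423 -0.2934 -0.0975] -0.24
0.2 24.71 [ 2.0968 -2.0057  0.9707] [-0.3355 -0.4944 -0.1074] -0.219
0.3 24.96 [ 3.2824 -2.1835  0.6256] [-0.4558 -0.6623 -0.15  ] -0.209
0.4 25.21 [ 3.6411 -2.621  -0.8226] [-0.6439 -0.858  -0.1071] -0.206
0.5 25.46 [ 4.6768 -2.1366 -1.187 ] [-0.6746 -0.825  -0.126 ] -0.11
0.6 25.71 [ 4.38   -3.035  -1.3347] [-0.7647 -0.8667 -0.0628] -0.111
0.7 25.96 [ 5.1308 -2.9107 -0.2358] [-0.8604 -0.9277 -0.1244] -0.111
0.8 26.21 [ 4.5695 -3.3519 -0.6064] [-0.9453 -1.0188 -0.1228] -0.111
0.9 26.46 [ 4.7325 -3.7403 -1.367 ] [-1.0122 -1.0246 -0.1095] -0.111
1.0 26.71 [ 5.2218 -5.074  -1.1413] [-1.0592 -1.0127 -0.1516] -0.111
1.1 26.96 [ 4.8009 -4.3041 -1.5472] [-1.0942 -0.9581 -0.076 ] -0.11
1.2 27.21 [ 5.2615 -4.8959 -2.076 ] [-1.189  -1.0092  0.3787] -0.597
1.3 27.46 [ 5.1132 -4.3601 -2.75  ] [-1.3569 -0.985  -0.1541] -0.104
1.4 27.71 [ 0.4493 -4.4348  0.309 ] [-0.9616  0.0162 -0.1027] -0.192
```

The torque spike at 1.2 rad suggests the knob reached its stop and then slipped in the jaws. I'll release, retreat and look.

Run:
```python
from look import *
env.grip(.075); s=env.get_state(); print(s['opening'],s['force'],s['tcp_pos'])
p=s['tcp_pos']
env.movel(p+[0,0,.14],.15)
env.goto_joints([.75,.1,0,1.9,0,np.pi-2.0,-.3])
look(5)
Ps=[]
for f in('scene5','top5'):
    for u,v,n,P,c in blobs(f,'o'):
        m=np.median(P,0)
        if .38<m[0]<.55 and abs(m[1])<.1: Ps.append(P[np.linalg.norm(P-m,axis=1)<.055])
x=cyl(Ps)[0]; print(x,'ball in ant',frame(0,x[3],x[2]).as_matrix().T@(ball-piv))
a=cv2.imread('pics/scene5.png')[155:225,245:315]; b=cv2.imread('pics/top5.png')[200:270,375:445]
cv2.imwrite('pics/k5.png',cv2.resize(np.hstack([a,b]),None,fx=5.5,fy=5.5,interpolation=2))
```

```text
0.0750778549954664 [0.648  0.2205 0.659 ] [ 0.6149 -0.1918  0.1531]
scene5 [(77, 89, 1964, array([ 1.0291, -1.107 , -0.0849])), (33, 132, 537, array([ 1.2226, -1.4202, -0.418 ])), (358, 174, 162, array([ 0.4433, -0.0186,  0.1835])), (260, 251, 255, array([0.776 , 0.0178, 0.1436]))]
scene5 o (array([0.7721, 0.0088, 0.1254]), np.float64(0.0013243127289273363))
scene5 r (array([ 0.6143, -0.1912,  0.0995]), np.float64(0.0015764974130428669))
top5 [(339, 303, 257, array([ 0.4446, -0.0225,  0.1856]))]
top5 o (array([0.7722, 0.0088, 0.1254]), np.float64(0.0013599424584446324))
top5 r (array([ 0.6137, -0.1932,  0.1004]), np.float64(0.0011516118524393139))
t 30.6583 [ 0.3125 -0.3748  0.3747]
[ 0.5672 -0.0109 -0.1428  0.0945] ball in ant [ 0.2079  0.0011 -0.0052]
```

View pics/k5.png

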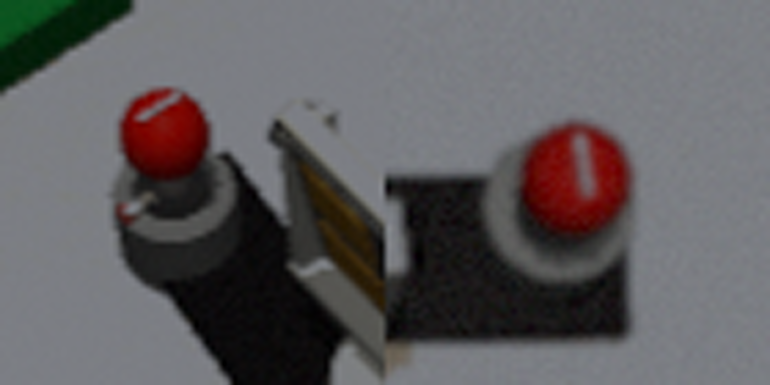

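Run:
```python
from look import *
for f in('top0','top4','top5'):
    p,d,c=load(f); cut=p[215:250,393:428].astype(int)
    H=cut[...,0]*.5+cut[...,1]*.5   # blue/green bright, inside red ball
    ctr=[b for b in blobs(f,'r',40) if b[0]>380 and b[0]<430][0]
    uu,vv=np.meshgrid(np.arange(393,428),np.arange(215,250)); m=(np.hypot(uu-ctr[0],vv-ctr[1])<8.5)
    W=np.where(m,np.clip(H-np.percentile(H[m],60),0,None),0).ravel()
    X=world(c,d,np.c_[uu.ravel(),vv.ravel()])[:,:2]
    mu=(W[:,None]*X).sum(0)/W.sum(); C=((X-mu)*W[:,None]).T@(X-mu)
    w,V=np.linalg.eigh(C); a=np.arctan2(V[1,1],V[0,1]); print(f,ctr[:3],a%np.pi,w)
```

```text
top0 (np.float64(409.00888888888886), np.float64(232.14666666666668), 225) 1.1627075428686398 [0.029  0.1927]
top4 (np.float64(409.0524017467249), np.float64(232.3755458515284), 229) 1.1669194209813045 [0.0296 0.1996]
top5 (np.float64(409.04), np.float64(232.2488888888889), 225) 2.579471570498085 [0.0835 7.8497]
```

Run:
```python
from look import *
for f in('top0','top4','top5'):
    p,d,c=load(f); cu,cv=409,232.2
    uu,vv=np.meshgrid(np.arange(393,428),np.arange(215,250)); H=p[215:250,393:428,:2].astype(float).mean(2)
    m=(np.hypot(uu-cu,vv-cv)<8.5); W=np.where(m&(H>70),H,0).ravel()
    K=np.array([[c['fx'],0,c['cx']],[0,c['fy'],c['cy']],[0,0,1]],float)
    n=cv2.undistortPoints(np.c_[uu.ravel(),vv.ravel()].astype(float)[:,None],K,np.array([float(c['k1']),0,0,0]))[:,0]
    Rm=cv2.Rodrigues(np.array(c['rvec'],float))[0]; cam=-Rm.T@np.array(c['tvec']).ravel()
    r=np.c_[n,np.ones(len(n))]@Rm; r/=np.linalg.norm(r,axis=1)[:,None]
    o=cam-[.6137,-.192,.1]; b=r@o; X=(o+r*(-b-np.sqrt(np.clip(b*b-o@o+.024**2,0,None)))[:,None])[:,:2]
    mu=(W[:,None]*X).sum(0)/W.sum(); C=((X-mu)*W[:,None]).T@(X-mu)
    w,V=np.linalg.eigh(C); print(f,(W>0).sum(),np.arctan2(V[1,1],V[0,1])%np.pi,w,mu)
```

```text
top0 29 1.1796267813615051 [0.0072 0.1313] [ 0.0004 -0.001 ]
top4 30 1.1626753962812664 [0.008  0.1492] [ 0.0006 -0.0008]
top5 28 0.07799932823306177 [0.0069 0.1285] [ 0.0016 -0.0002]
```

The knob turned about 1.10 rad, which matches the torque spike at the stop, and the pointer is at the red mark. The aim is unchanged and the arm is clear of everything, so I'm handing in.

```bash
python3 -c "
from h import *
env.dwell(.2); print(env.get_state()['time'],env.get_state()['force']); job.job_done()"
```

```text
30.8583 [-0.48645608 -0.03528494 -1.04554481]
the job is handed in; nothing more can be done
```

I aimed the antenna at the orange beacon ball with the pan bar, turned the red knob clockwise to its stop, and handed the job in at 30.9 s of the 53 s allowed.

**Aim:** after locking, my fit from both cameras puts the ball about 1 mm sideways and 5 mm low of the centre line. The limit is 25 mm each way. The aim did not shift when the knob was turned.

**Knob:** the wrist torque jumped from 0.11 to about 0.6 N m between 1.1 and 1.2 rad of wrist turn, then the jaws slipped, as expected at the stop. The white line on the ball shows a turn of about 1.10 rad, and the pointer meets the red mark in the enlarged crop. The knob's starting angle was unknown, so I infer that it is fully home; I did not read the angle directly. A first attempt to measure the turn gave a wrong 1.7 rad because of a stray depth reading, so I redid it.

**What went wrong:** on my first approach the arm swept the bar aside before I gripped it, which swung the antenna further off. I measured again and re-gripped with straight-line moves.

**Surroundings:** the beacon ball stayed within about 1 mm in every check. The bin, can, battery and screwdriver looked unmoved in the pictures, but I did not measure them. The arm was clear of everything at hand-in.

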